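# Slide a tube rack past the spring gate into the reader

### The job

Load the red tube rack into the reader: press the blue release bar beside the track down with the fingertips, which drops the orange gate pin, and keep the bar down while you push the rack (its side tab reaches over the bar) along the track, past the gate, until it is home against the white reader block; then let the bar spring back up behind it. Only push the rack, never lift or carry it: it slides flat on its track, and the bar must not be let up while the rack is over the gate pin. Leave the bottle, the yellow tub and the tip box where they stand.

Things in the scene. Friction and masses are not known exactly. Their poses are not given: they have to be found in the camera images.
- track: Fixed grey track, two low metal rails, white reader block at its far end. Origin: base underside, lane centre line, under the gate pin; x = push direction (to the reader), y left, z up. Base x -170..140, y -59..31 mm; lane floor z = 20 mm; rails at |y| 16.5 to 21.5 mm, tops z = 28 mm; reader block x 96..140, |y| < 32, top z = 65 mm.
- reader_face (a point): Point on the lane's centre line at floor height on the face of the reader block that the rack must reach, 96 mm ahead of the gate pin's centre; axes as the track's.
- gate_pin (a point): Centre of the top of the orange gate pin, which stands 7 mm out of the lane floor when the bar is up and sinks with the bar. The pin is 8 mm along the lane and 20 mm wide; axes as the track's.
- bar_top (a point): Centre of the top face of the blue release bar, moving with it; axes as the track's. The bar runs along the track's right side: 200 mm long (track x -165 to +35), 22 mm wide (track y -46 to -24), top at track z = 46 mm when up, 32 mm when fully down. It can be pressed anywhere along its length and stays level; a finger may slide along it.
- bar (a joint): How far the release bar is pressed straight down: 0 (up) to 0.014 m (on its stop). The gate pin is fixed to it and sinks as much: below the lane floor from 7 mm on; 10 to 13 mm is safe. Spring: about 3 N at first movement, 8 N fully down; it springs back up by itself.
- rack: Loose red tube rack, about 0.3 kg, four capped tubes fixed in it, in the lane with 1.5 mm play each side. Origin: centre of its underside; axes as the track's. 80 mm long (x +-40), 30 wide, body 36 high, caps to 48 mm. Starts with its front 8 to 30 mm short of the gate pin; home against the reader its origin is at track x = 56 mm, its rear end at 16 mm.
- tab_rear (a point): Centre of the rear face of the rack's side tab, the face to push on; axes as the rack's. The tab juts out right, over the bar: rack x -40 to -30 mm (rear face level with the rack's rear end), y -12 to -46, z 30 to 44, so it passes 4 mm above the raised bar. A finger standing on the bar behind the tab pushes it with its flank.
- bottle: Bystander: small capped bottle, 40 mm across, 85 mm high, left of the track. Origin: centre of its underside.
- tub: Bystander: yellow lidded tub, 52 mm across, 78 mm high, left of the track. Origin: centre of its underside.
- tipbox: Bystander: blue pipette-tip box with clear lid, 46 x 76 x 48 mm, left of the reader block. Origin: centre of its underside.
Not all that is in view belongs to the job. Of the things that look like the rack, the largest one is meant.

How it is judged:
By the outcome, as a careful person would: the job done as asked, in the order asked, and still so for the second after the job is handed in, with the robot touching nothing.
It also fails if it takes over 38 s, if anything falls off the work surface, if the arm or the gripper's body presses on something with over 40 N, if the wrist force passes 120 N, or if a joint passes its speed limit or range.

### The arm

A 6-joint arm with a two-finger parallel gripper is mounted at the origin on the work surface. World frame = base frame: x ahead of the robot, y to its left, z up, the work surface at z = 0. Lengths are in mm, angles in rad, forces in N, time in s.
With the tool pointing down it reaches from about 350 to 975 mm from the base axis. Payload 7.1 kg.
Tool frame: the origin (TCP) lies on the front face of the gripper's body, between the roots of the fingers; the fingertips stand 80 mm ahead of it and the grasp point (between the pads) lies 61 mm ahead of it (env.tips_ahead is the distance from the TCP to the fingertips, in mm); z points along the fingers, y is the line along which they close (so a half turn about z gives the same grasp; the last joint's range is limited). The gripper opens to 88 mm and grips with 3 to 60 N. Pads are 20 mm wide; open, the fingers measure 115 mm over their backs; the gripper's body (75 mm by 178 mm) begins 61 mm behind the grasp point.
Start: joints at [-1.302, 0.423, 1.63, -0, 1.089, -0.019], TCP at [177.42, -599.272, 302.675] pointing down, gripper open.
Joint ranges: [-3, 3], [-0.9, 2.11], [0.09, 2.58], [-1.31, 4.45], [0.11, 2.69], [-2.54, 2.54]. Speed limits (rad/s): [2.39, 2.39, 3.01, 3.14, 3.14, 3.14].

### API

Orientations are given as a unit quaternion [x, y, z, w].
In Python, from station import env, set_gripper, viewer, workorder gives the robot as it stands. Calls block until the motion is done:
- env.reach(position, orientation): joint-space move of the TCP to a pose.
- env.move_l(position, rot=None, rate=150, f_stop=None): straight line of the TCP; rot=None keeps the orientation; rate is the mean speed in mm/s. With f_stop (N) it stops when the force on the tool has changed by that much, and returns True; else False.
- env.move_joints(angles): joint-space move.
- set_gripper(opening): finger opening in mm; the grip force is fixed at half the most; returns when the fingers have stopped.
- env.hold(seconds).
- env.ik(position, orientation): joint angles nearest the present ones, or None.
- env.read_state(): the state.
- viewer.camera(name): name is "scene" or "top" or "wrist"; returns the picture (420x560x3 uint8, blue, green, red); there is no depth.
- viewer.camera_params(name): a dict with "fx", "fy", "cx", "cy" (pixels), "pose" (4x4, takes a point from camera to world coordinates); the wrist camera has in their place "tool_from_camera" (4x4, takes a point from camera to tool coordinates, whose origin is the TCP and whose axes are the flange's). Camera axes: x right, y up, looking along -z (the intrinsics and any distortion apply to the point x, -y, -z); pixel columns grow to the right and rows downward; lengths in mm; the calibration is good to about 2 mm. A picture is of the moment at which its call begins: read the wrist's pose just before it. camera_params takes no time and is no camera call.
A pose or a line that the arm cannot do raises env.IKError and nothing moves.
- workorder.sign_off(): hands the job in; it is judged then, once.
The state is a dict: "time_s": time; "qpos": joint angles; "dq": joint speeds; "tau": joint torques, N m; "tool_pos": TCP position; "orientation": TCP orientation; "force": force on the tool from outside, world axes, zero at the start; "wrist_torque": the same for the moment, N m; "width": finger opening in mm; "grip_force": force on a finger pad.
Only numpy, scipy, OpenCV 4.12 (cv2) and the standard library are available. Lean on these libraries where they do the work, as an engineer would, in place of code of your own. Each camera call takes 0.05 s, during which the arm holds its last target. There are 200 camera calls.

## Working session

There is one attempt and no reset: what is moved stays moved. The work goes in short steps, each a Python script; the robot and the scene stay as the last script left them, time stands still between calls to the robot, and variables do not carry over. Pictures are saved under pics/ and viewed, at most 10 in all, crops included, and the job is handed in when it is done.

```bash
ls; mkdir -p pics
python3 - <<'E'
from station import env, viewer
import cv2,numpy as np
for n in("scene","top"):
    im=viewer.camera(n); cv2.imwrite(f"pics/{n}0.png",im); p=viewer.camera_params(n); print(n,p)
print(viewer.camera_params("wrist")); print(env.read_state())
E
```

```text
pics
scene {'fx': 480.68315471722, 'fy': 480.68315471722, 'cx': 281.32208541122696, 'cy': 211.24465154041388, 'pose': array([[ 7.40216751e-01, -5.77393728e-01,  3.44522343e-01,
         9.33222124e+02],
       [ 6.72367972e-01,  6.35134260e-01, -3.80165467e-01,
        -2.78799580e+02],
       [ 6.87212805e-04,  5.13050636e-01,  8.58358068e-01,
         8.38108769e+02],
       [ 0.00000000e+00,  0.00000000e+00,  0.00000000e+00,
         1.00000000e+00]])}
top {'fx': 393.427535811057, 'fy': 393.427535811057, 'cx': 276.7990668743749, 'cy': 202.47278698921318, 'pose': array([[-2.82236783e-03,  9.80636850e-01, -1.95814716e-01,
         4.79746021e+02],
       [-9.99996001e-01, -2.80316873e-03,  3.75181147e-04,
         6.61196206e+01],
       [-1.80985230e-04,  1.95814991e-01,  9.80640840e-01,
         7.92378549e+02],
       [ 0.00000000e+00,  0.00000000e+00,  0.00000000e+00,
         1.00000000e+00]])}
{'fx': 305.64477509153704, 'fy': 305.64477509153704, 'cx': 281.2283985327054, 'cy': 208.6728595151313, 'tool_from_camera': array([[-4.63924547e-05,  9.57604662e-01,  2.88085595e-01,
    
[... 295 characters left out ...]
'qpos': array([-1.30205238e+00,  4.23762720e-01,  1.63060820e+00, -3.92586370e-05,
        1.08860559e+00, -1.89809720e-02]), 'dq': array([ 3.17402592e-05, -2.36344228e-03, -4.20111934e-03, -3.38841575e-04,
       -5.47725561e-04,  4.44386466e-04]), 'tau': array([-6.05052210e-04, -5.45616281e+01, -2.74325198e+01,  6.44912012e-02,
        1.87614129e-02, -6.69795099e-06]), 'tool_pos': array([ 177.2808017 , -598.91879841,  301.98253054]), 'orientation': array([ 9.89668088e-01,  1.43375718e-01, -1.03434346e-04, -6.84376172e-04]), 'force': array([ 1.26014419,  0.09566257, -0.05468734]), 'wrist_torque': array([-0.0093353 ,  0.00571621,  0.01729524]), 'grip_force': 0.0, 'width': 87.51611613299052}
```

View pics/scene0.png

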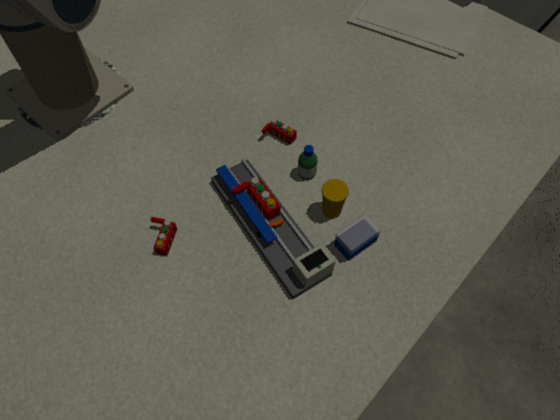

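View pics/top0.png

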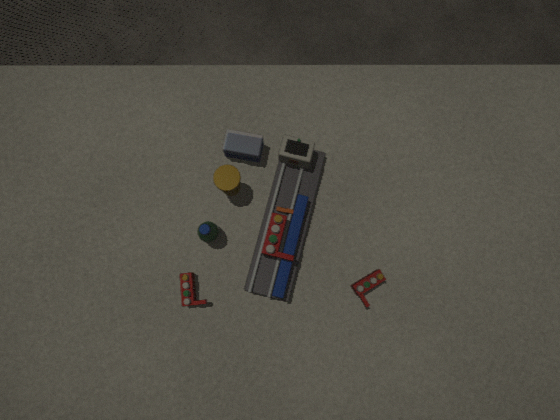

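The scene shows the track from upper left (230,165) to the reader at (315,262), with the blue bar on its near side. In the top view the bar runs from (280,297) to (302,197), the rack is at (275,235), its tab at (285,257) and the gate at (284,211). The smaller look-alike racks at (187,290) and (368,285) are decoys.

```bash
cat > h.py <<'E'
import cv2, numpy as np
from station import env, set_gripper, viewer, workorder
from scipy.spatial.transform import Rotation as R
def params(n):
    p=viewer.camera_params(n)
    if n=="wrist":
        s=env.read_state(); T=np.eye(4); T[:3,:3]=R.from_quat(s["orientation"]).as_matrix(); T[:3,3]=s["tool_pos"]
        p["pose"]=T@p["tool_from_camera"]
    return p
def cast(p,uv,z):
    uv=np.atleast_2d(np.asarray(uv,float))
    d=np.c_[(uv[:,0]-p["cx"])/p["fx"],-(uv[:,1]-p["cy"])/p["fy"],-np.ones(len(uv))]@p["pose"][:3,:3].T
    o=p["pose"][:3,3]; return o+d*((z-o[2])/d[:,2])[:,None]
def mask(im,c):
    h=cv2.cvtColor(im,cv2.COLOR_BGR2HSV); H,S,V=cv2.split(h)
    if c=="blue": return ((H>100)&(H<130)&(S>140)&(V>40))
    if c=="red": return (((H<6)|(H>172))&(S>150)&(V>40))
    if c=="orange": return ((H>=7)&(H<17)&(S>150)&(V>60))
def blobs(m,n=3):
    k,l,s,c=cv2.connectedComponentsWithStats(m.astype(np.uint8))
    for i in sorted(range(1,k),key=lambda i:-s[i,4])[:n]:
        yield s[i],c[i],np.argwhere(l==i)[:,::-1]
E
python3 - <<'E'
from h import *
for n in("top","scene"):
    p=params(n); im=viewer.camera(n)
    for c,z in(("blue",46),("red",58),("orange",27)):
        for s,ce,px in blobs(mask(im,c),4):
            if s[4]<8: continue
            w=cast(p,px,z)[:,:2].astype(np.float32); r=cv2.minAreaRect(w)
            print(n,c,s[4],ce.round(),np.round(r[0]),np.round(r[1]),round(r[2],1))
    m=mask(im,"blue"); m[:180]=0 if n=="top" else m[:180]
    L=[px for s,ce,px in blobs(m,3) if s[4]>60]
    w=cast(p,np.vstack(L),46)[:,:2].astype(np.float32); print(n,"bar",cv2.minAreaRect(w))
E
```

```text
top blue 577 [295. 225.] [587.  30.] [ 21. 115.] 75.3
top blue 342 [282. 278.] [485.  57.] [21. 67.] 75.1
top blue 56 [204. 229.] [578. 205.] [17. 15.] 1.8
top red 385 [277. 240.] [562.  56.] [59. 79.] 75.9
top red 233 [367. 286.] [ 468. -107.] [45. 58.] 32.6
top red 196 [191. 293.] [467. 221.] [58. 42.] 7.4
top red 12 [182. 281.] [479. 240.] [8. 8.] 64.2
top orange 60 [284. 210.] [618.  51.] [31.  7.] 78.3
top bar ((547.3837280273438, 40.48234176635742), (21.454694747924805, 196.89913940429688), 75.19098663330078)
scene blue 640 [255. 217.] [585.  31.] [ 23. 124.] 75.4
scene blue 249 [227. 177.] [483.  57.] [21. 64.] 74.9
scene blue 54 [308. 149.] [555. 223.] [15. 19.] 40.8
scene blue 33 [357. 251.] [775. 104.] [31.  7.] 78.9
scene red 454 [260. 198.] [569.  56.] [ 59. 101.] 76.5
scene red 236 [167. 238.] [ 499. -116.] [29. 64.] 30.0
scene red 183 [280. 131.] [486. 208.] [72. 36.] 16.1
scene red 67 [158. 220.] [ 462. -103.] [30. 15.] 7.5
scene orange 63 [276. 222.] [617.  55.] [29. 11.] 63.3
scene bar ((548.8187866210938, 40.47698211669922), (22.551803588867188, 198.79396057128906), 75.35986328125)
```

```bash
cat >> h.py <<'E'
yaw=np.deg2rad(-14.75); u=np.array([np.cos(yaw),np.sin(yaw)]); l=np.array([-u[1],u[0]])
O=np.array([548.1,40.5])+65*u+35*l
Q=(R.from_euler("z",yaw)*R.from_euler("x",np.pi)).as_quat()
def W(x,y,z): return np.r_[O+x*u+y*l,z]
def trk(w): w=np.atleast_2d(w); return np.c_[(w[:,:2]-O)@u,(w[:,:2]-O)@l,w[:,2]]
E
python3 - <<'E'
from h import *
q=env.ik(W(-130,-35,220),Q); print(O,q)
set_gripper(0)
env.reach(W(-130,-35,220),Q)
p=params("wrist"); im=viewer.camera("wrist"); cv2.imwrite("pics/w1.png",im)
for c,z in(("blue",46),("red",64)):
    for s,ce,px in blobs(mask(im,c),3):
        if s[4]<40: continue
        t=trk(cast(p,px,z)); print(c,s[4],ce.round(),t.min(0).round(1),t.max(0).round(1))
s=env.read_state(); print(s["time_s"],s["tool_pos"],trk(s["tool_pos"]),s["force"],s["width"])
E
```

```text
[619.86905422  57.79748123] [ 9.26726552e-02  3.49011416e-01  1.98742367e+00 -4.44089210e-16
  8.05157566e-01  1.92090505e+00]
blue 67 [284. 204.] [-125.   -42.2   46. ] [-118.7  -30.    46. ]
red 263 [274. 172.] [-94.3 -43.   64. ] [-85.6  -9.3  64. ]
red 63 [436. 181.] [-105.6 -163.9   64. ] [ -92.  -151.2   64. ]
red 62 [137. 289.] [-199.2   82.4   64. ] [-189.2  100.3   64. ]
4.175 [485.46456622  56.52978094 220.07504365] [[-129.65255533  -35.44556891  220.07504365]] [-0.24543821 -0.31539434  0.7996141 ] 0.3537920669277944
```

View pics/w1.png

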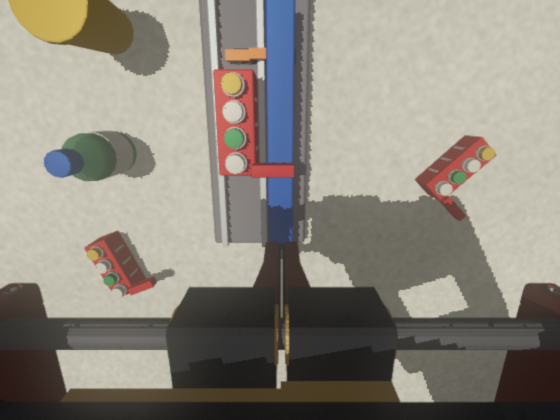

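The wrist view shows the closed fingers in line with the bar (u≈281). The tab is at (272,171), about 35 mm ahead, and the pin at (245,54). Next I press the bar.

Run:
```python
from h import *
env.move_l(W(-128,-35,134),Q,rate=80)
f0=env.read_state()["force"]
hit=env.move_l(W(-128,-35,114.5),Q,rate=12,f_stop=2.0)
s=env.read_state(); zc=s["tool_pos"][2]; print(hit,zc,s["force"]-f0,s["time_s"])
if hit and 121<zc<130:
    z=zc-11.5
    env.move_l(W(-128,-35,z),Q,rate=15); env.hold(.2)
    s=env.read_state(); print(s["tool_pos"],s["force"]-f0,s["time_s"])
    im=viewer.camera("wrist"); cv2.imwrite("pics/w2.png",im)
    sc=viewer.camera("scene"); cv2.imwrite("pics/s2.png",cv2.resize(sc[140:310,180:400],None,fx=3,fy=3))
    p=params("wrist")
    for s,ce,px in blobs(mask(im,"red"),2): 
        t=trk(cast(p,px,64)); print(s[4],ce.round(),t.min(0).round(1),t.max(0).round(1))
```

```text
True 125.52907926423545 [ 0.37390402 -0.2257369   4.39535501] 6.2417
[487.16550141  56.52880158 114.07290451] [-1.40595102 -0.1527129   8.8118546 ] 7.3583
2856 [249. 187.] [-94.5 -44.1  64. ] [-17.8   4.   64. ]
578 [538. 208.] [ -96.4 -158.4   64. ] [ -77.2 -140.    64. ]
```

View pics/w2.png

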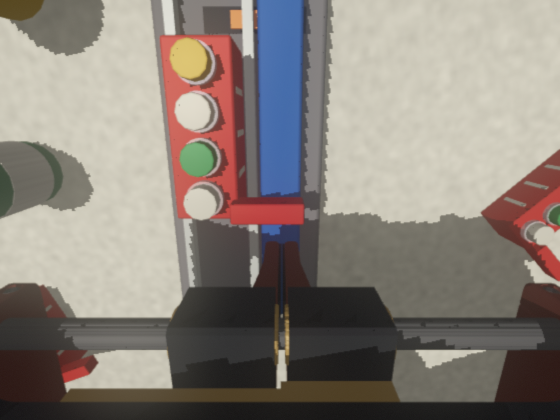

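View pics/s2.png

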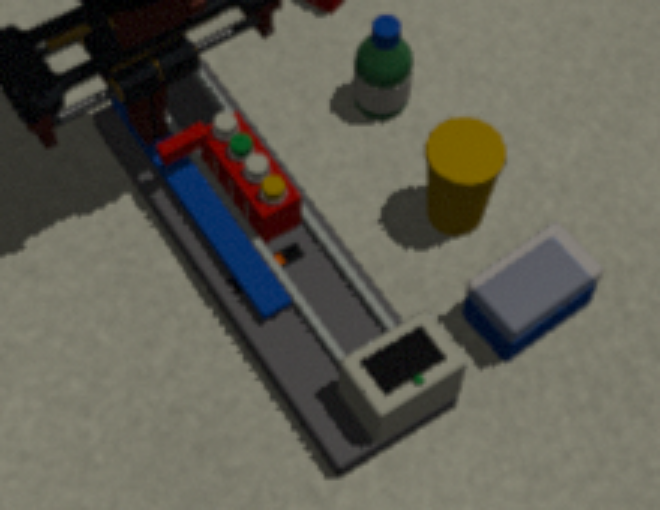

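The pin has sunk: the gate slot is dark at (285,255) in the crop, and the bar is about 12 mm down. The finger stands on the bar behind the tab, so I push.

Run:
```python
from h import *
def rep(n):
    s=env.read_state(); F=s["force"]; print(n,trk(s["tool_pos"]).round(1),"Fu %.1f Fl %.1f Fz %.1f"%(F[:2]@u,F[:2]@l,F[2]),round(s["time_s"],2))
z=114.4
for x,r in((-95,30),(-60,35),(-25,35),(-8,30)):
    h=env.move_l(W(x,-35,z),Q,rate=r,f_stop=15); rep(h)
    if h: break
else:
    h=env.move_l(W(16,-35,z),Q,rate=12,f_stop=8); rep(h)
im=viewer.camera("wrist"); cv2.imwrite("pics/w3.png",im)
sc=viewer.camera("scene"); cv2.imwrite("pics/s3.png",cv2.resize(sc[140:310,180:400],None,fx=3,fy=3))
```

```text
False [[-98.5 -36.  113.5]] Fu -9.1 Fl -1.3 Fz 9.0 8.71
False [[-62.8 -35.8 113.5]] Fu -7.2 Fl -1.0 Fz 7.5 9.86
False [[-27.7 -35.7 113.4]] Fu -6.9 Fl -1.1 Fz 7.9 11.01
False [[-10.4 -35.7 113.5]] Fu -6.8 Fl -1.7 Fz 6.8 11.72
True [[  4.  -35.6 113.4]] Fu -2.2 Fl 0.6 Fz 6.9 12.99
```

View pics/w3.png

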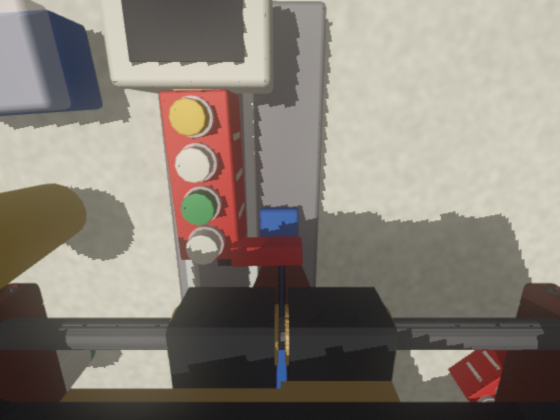

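View pics/s3.png

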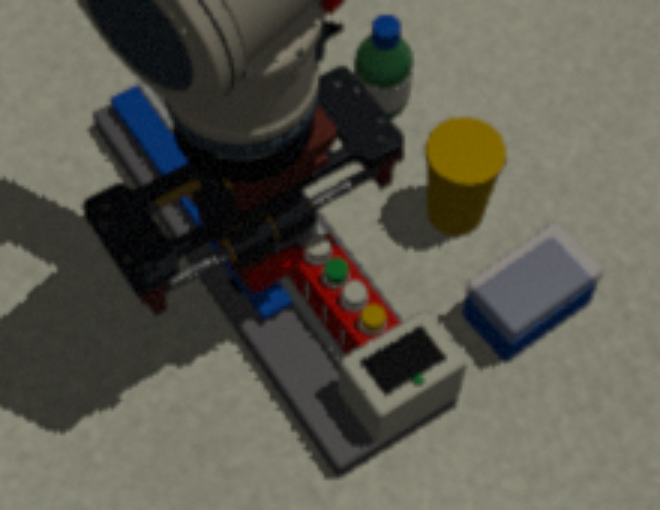

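The rack's front is at the reader, with at most a thin sliver visible at (200,89). I'll press once more to confirm it is seated.

Run:
```python
from h import *
def rep(n):
    s=env.read_state(); F=s["force"]; print(n,trk(s["tool_pos"]).round(2),"Fu %.1f Fl %.1f Fz %.1f"%(F[:2]@u,F[:2]@l,F[2]),round(s["time_s"],2))
z=114.4
rep(0)
h=env.move_l(W(16,-35,z),Q,rate=8,f_stop=18); rep(h)
env.hold(.2); rep("hold")
p=params("wrist"); im=viewer.camera("wrist"); cv2.imwrite("pics/w4.png",cv2.resize(im[60:300,140:340],None,fx=2.5,fy=2.5))
for s,ce,px in blobs(mask(im,"red"),1):
    t=trk(cast(p,px,64)); print(s[4],ce.round(),t.min(0).round(1),t.max(0).round(1))
    t=trk(cast(p,px,56)); print(t.max(0).round(1))
g=im[60:95,225]; print(g[::2].tolist())
```

```text
0 [[  4.03 -35.67 113.48]] Fu -1.6 Fl -0.8 Fz 6.7 13.09
True [[  4.44 -35.64 113.52]] Fu -2.4 Fl 0.4 Fz 7.9 13.81
hold [[  4.4  -35.66 113.52]] Fu -1.8 Fl 0.0 Fz 6.7 14.01
3070 [247. 225.] [ 16.3 -44.4  64. ] [89.7 -2.3 64. ]
[90.  -0.3 56. ]
[[87, 93, 99], [183, 197, 202], [198, 212, 217], [198, 213, 217], [197, 212, 217], [198, 213, 217], [198, 213, 218], [198, 213, 218], [199, 213, 218], [198, 213, 218], [189, 204, 209], [174, 189, 194], [158, 172, 177], [118, 130, 137], [93, 105, 115], [63, 72, 124], [75, 83, 174], [80, 89, 186]]
```

View pics/w4.png

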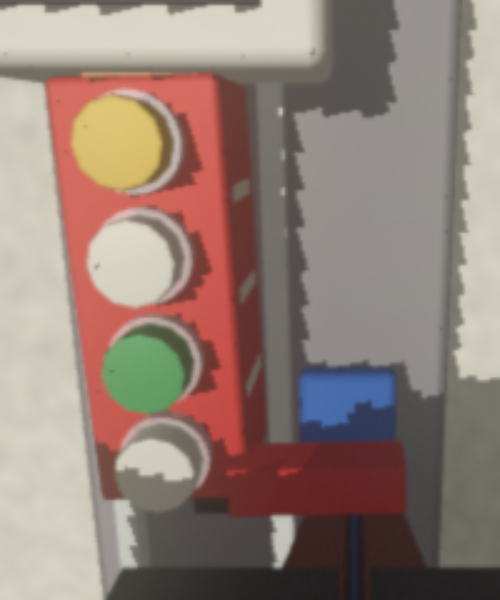

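The rack is hard against the reader: an 18 N push moved it only 0.4 mm, and its rear measures x = 16.3 mm against a target of 16. The tan strip at (115,75) is on the reader. Next I back off, let the bar rise and check.

Run:
```python
from h import *
env.move_l(W(-3,-35,114.2),Q,rate=20)
env.move_l(W(-3,-35,132),Q,rate=25)
env.move_l(W(-3,-35,240),Q,rate=120)
p=params("wrist"); im=viewer.camera("wrist")
for s,ce,px in blobs(mask(im,"red"),1):
    t=trk(cast(p,px,64)); print(s[4],t.min(0).round(1),t.max(0).round(1))
env.move_l(W(-120,-60,300),Q,rate=150)
sc=viewer.camera("scene"); cv2.imwrite("pics/s5.png",cv2.resize(sc[140:310,180:400],None,fx=3,fy=3))
im=viewer.camera("wrist"); p=params("wrist")
for n,i in(("top",viewer.camera("top")),("scene",sc)):
    q=params(n)
    L=[px for s,ce,px in blobs(mask(i,"blue"),4) if s[4]>60 and abs(trk(cast(q,ce,46))[0,1]+35)<15]
    for z in(46,34):
        if L: t=trk(cast(q,np.vstack(L),z)); print(n,z,t.min(0).round(1),t.max(0).round(1))
s=env.read_state(); print(s["time_s"],s["force"])
```

```text
374 [ 16.7 -43.6  64. ] [25.4 -6.6 64. ]
scene 46 [-163.7  -46.4   46. ] [ 35.4 -23.8  46. ]
scene 34 [-172.1  -43.4   34. ] [ 30.  -20.5  34. ]
17.75 [0.04984426 0.01908125 0.21245414]
```

View pics/s5.png

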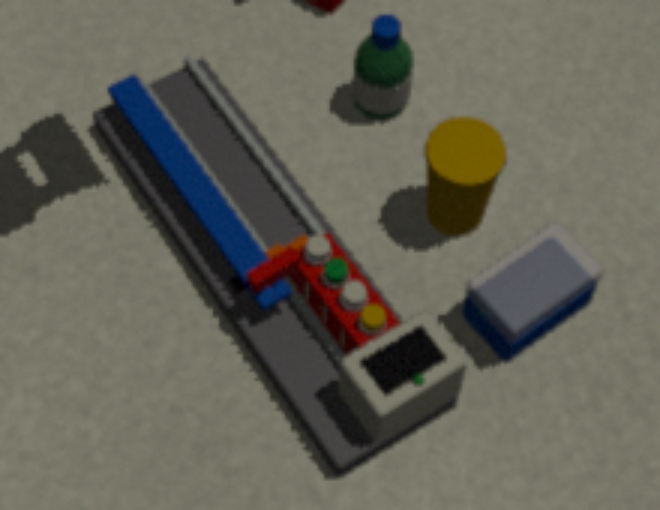

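The bar is up: its outline fits z = 46 mm. The orange pin stands at (290,245) behind the rack, the rack is against the reader, and the bottle, tub and tip box have not moved.

```bash
python3 -c "
from station import workorder
print(workorder.sign_off())"
```

```text
the job is handed in; nothing more can be done
None
```

The rack is home against the reader, the bar is back up with the gate pin raised behind the rack, the bystanders stand where they were, and I handed the job in at about 18 s of the 38 s allowed.

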